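# Log the grease gun, then hold it snapped on the roller bearing's nipple

### The arm

A 6-joint arm with a two-finger parallel gripper is mounted at the origin on the work surface. World frame = base frame: x ahead of the robot, y to its left, z up, the work surface at z = 0. Lengths are in m, angles in rad, forces in N, time in s.
With the tool pointing down it reaches from about 0.375 to 0.925 m from the base axis. Payload 5.7 kg.
Tool frame: the origin (TCP) lies midway between the tips of the shut fingers; the grasp point (between the pads) lies 19 mm behind it (r.tcp_to_grasp is the distance from the TCP to the grasp point, in m); y points along the fingers, z is the direction in which the jaws open and shut, and the axes are right-handed (so a half turn about y gives the same grasp; the last joint's range is limited). The gripper opens to 85 mm and grips with 20 to 120 N. Pads are 22 mm wide; open, the fingers measure 114 mm over their backs; the gripper's body (76 mm by 85 mm) begins 54 mm behind the grasp point. The pads swing forward as they close: fully open they stand 13 mm farther back than shut.
Start: joints at [1.102, 0.359, 1.51, -0, 1.272, -0.115], TCP at [0.208, 0.563, 0.21] pointing down, gripper open.
Joint ranges: [-2.97, 2.97], [-1.01, 2.36], [0.21, 2.38], [-0.96, 4.11], [0.2, 2.71], [-2.98, 2.98]. Speed limits (rad/s): [2.39, 2.39, 3.14, 3.14, 3.14, 3.14].

### API

Orientations are given as a 3x3 rotation matrix whose columns are the frame's x, y, z axes.
In Python, from workcell import r gives the robot as it stands.
- The arm moves only by the shell command python3 -m handwheel 'ROWS' [OPENING] [FORCE]. ROWS is JSON, a list that holds one entry, the list of rows, each a list of 6 numbers: the shift along the tool's x, y, z in units of 25 mm (1.0 is 25 mm), then the turn, a rotation vector about the tool's x, y, z in units of 5 degrees (1.0 is 5 degrees). A call has 1 to 8 rows; each row shifts and turns the pose as measured when the row begins, along the tool's axes as they then stand; what a row does not reach is not made up. A row lasts 1/12 s, in which the tool goes at most 41.7 mm and 7.16 degrees, less where a joint would pass 70% of its speed; a pose out of reach is approached as far as the arm can. A call is refused whole if a number of a shift passes 1 or a number of a turn 1, either way. A call with a gripper value outside its range is refused whole. OPENING is the opening, from 0 (shut) to 1 (fully open), set as the call begins (- or left out, the last holds). The fingers move at their own pace and stop on an object; FORCE is the grip in N (left out, the last holds). Time passes only in rows, so rows that do not move let the fingers close. It gives the time, the measured TCP pose, the force and the opening at its end, in the units of the state.
- r.read_state(): the state, without advancing time (a new reading comes with each control period).
- r.camera(name): name is "scene" or "top" or "wrist"; returns the picture (420x560x3 uint8, blue, green, red); there is no depth.
- r.camera_params(name): a dict with "fx", "fy", "cx", "cy" (pixels), "pose" (4x4, takes a point from camera to world coordinates); the wrist camera has in their place "mount" (4x4, takes a point from camera to tool coordinates, whose origin is the TCP and whose axes are the tool frame's). Camera axes: x right, y down, z forward; pixel columns grow to the right and rows downward; lengths in m; the calibration is good to about 2 mm. The wrist camera is an equidistant fisheye: a pixel r from the principal point sees the ray r / f radians off the axis. A picture is of the moment at which its call begins: read the wrist's pose just before it. camera_params takes no time and is no camera call.
- r.close_job(): hands the job in, once; it reports no verdict.
The state is a dict: "time_s": time; "qpos": joint angles; "qvel": joint speeds; "joint_torque": joint torques, N m; "eef_pos": TCP position; "tcp_rot": TCP orientation; "wrist_force": force on the tool from outside, world axes, zero at the start; "torque": the same for the moment, N m; "finger_gap": finger opening in m.
Only numpy, scipy, OpenCV 4.12 (cv2) and the standard library are available. Lean on these libraries where they do the work, as an engineer would, in place of code of your own. Each camera call takes 0.05 s, during which the arm holds its last target.

### The job

Turn the blue grease gun in its holder until its orange tag faces the red window of the reader, and let the reader see it for a second. Then take the gun out and press its mouth squarely over the tilted brass nipple of the green roller bearing until the sprung red collar snaps down, and keep it pushed down for at least two seconds. Finish while still gripping the gun and holding it down against the spring; leave the tape roll, the knife and the jar alone.

Things in the scene. Friction and masses are not known exactly. Their poses are not given: they have to be found in the camera images.
- gun_centre (a point): Centre of the push-type grease gun, a loose upright cylinder 150 mm long, 0.3 to 0.55 kg. z axis: along the gun from mouth to tail; x axis: towards the tag. Mouth 75 mm along -z, tail end 75 mm along +z. Body blue, 36 mm diameter, from 34 mm above the mouth to the tail; black grip band 98 to 134 mm above the mouth. It starts in the holder, mouth down, free to turn
- gun_mouth (a point): Centre of the gun's mouth rim, axes as gun_centre. The steel coupler below the gun's body is a tube 24 mm outside, its bore 16 mm wide and 34 mm deep, flaring over the last 12 mm to a bell mouth 33 mm outside, 25 mm inside. Its rim presses on the red collar. In the holder the mouth is 4 mm above the bench
- gun_tag (a point): Orange tag in a white label on the gun's side, 73 mm above the mouth, 19 mm from the axis, on the gun's +x side; axes as gun_centre. An orange bar on the tail end points the same way. At the start it is 0.65 to 1.6 rad short of facing the reader and has to turn anticlockwise seen from above
- reader_window (a point): Centre of the red window of the black tag reader (60 mm wide, 34 mm deep, 80 mm high, green on top), 66 mm above the bench, 45 mm from the middle of the holder's hole. Its +y axis points from the hole into the reader, z up. The tag faces it when the gun's x axis, seen from above, points to the window within about 15 degrees
- holder: Grey block 64 x 64 mm, 50 mm high, fixed to the bench, with a round hole 38.5 mm wide and 46 mm deep in which the gun stands. Origin on the bench under the hole; z up; +y towards the reader, which is fixed to it
- bearing: Green bearing block fixed to the bench: foot 120 x 64 mm, body 84 x 54 mm and 70 mm high, with a tilted boss for the nipple on top, a black roller (48 mm diameter, 100 mm long) on its +y side and a steel shaft end on its -y side. Origin under its centre, z up
- nipple_tip (a point): Tip of the brass grease nipple, a post of 12 mm diameter with a tapered tip. z axis: out along the post, tilted 25 degrees from vertical, leaning to the bearing's -x side, roughly towards the robot. It stands 21 mm above the top of the raised red collar
- collar_top (a point): Centre of the top face of the sprung red collar, a disc of 38 mm diameter round the nipple, 21 mm below the nipple's tip when raised; z axis as the nipple's. The gun's mouth rim presses on it
- collar (a joint): How far the red collar is pressed down along the nipple: 0 raised, 0.010 m at its stop. It takes about 12 N to start it; the push back then falls (8 N at 4 mm, 6 N at 7.5 mm, 4 N just above the stop), so it snaps down. Beyond 6 mm it has snapped; it springs back when let go. 7 to 9.5 mm is a good depth to hold
- tape: Yellow tape roll lying flat, 90 mm across, 24 mm high, origin under its centre. Leave alone
- knife: Blue utility knife lying flat, about 150 mm long, 17 mm high, origin under its handle, x axis to the blade. Leave alone
- tin: Jar with black lid and yellow label, 66 mm across, 75 mm high, origin under its centre. Leave alone
There are look-alikes about, which are no part of the job. There is more than one size of the bearing; the job needs the larger. What is shaped like the holder but purple is not meant.

How it is judged:
On the way, in this order (a step that is already met when the one before it is completed fails the run):
1. the gun, upright in its holder, is turned so that its tag faces the reader (within 15 degrees), for half a second (height (world z) of gun_mouth below 0.025 m and y of reader_window in the frame of gun_centre between -0.012 and 0.012 m and x of reader_window in the frame of gun_centre above 0.02 m and distance between gun_tag and reader_window below 0.045 m and angle between gun_centre's own z axis and vertical below 0.17 rad), for 0.5 s.
2. the gripped gun's mouth has snapped the red collar down squarely over the nipple and keeps it down for 1.5 s (value of joint collar above 0.006 m and contact force between gun and collar above 2.5 N and angle between the z axis of gun_centre and the z axis of nipple_tip, either way round below 0.14 rad and distance between gun_mouth and collar_top below 0.007 m and contact force between the fingers and gun above 2 N), for 1.5 s.
At the end, for the whole second after the job is handed in: The program has ended and the robot still grips the gun, whose mouth rests on the red collar (within 7 mm of its top centre, within 8 degrees of the nipple's axis), pushing it with more than 2.5 N and keeping it more than 6 mm down, at rest (all of step 2 and linear speed of gun below 0.03 m/s); the arm keeps its last pose, push and grip.
It fails at once if the tape roll, knife or jar is moved more than 30 mm (distance of any of tape, knife, tin from where it was at the start of the episode above 0.03 m).
It also fails if it takes over 51 s, if anything falls off the work surface, if the arm or the gripper's body presses on something with over 40 N, if the wrist force passes 120 N, or if a joint passes its speed limit or range.

## Working session

There is one attempt and no reset: what is moved stays moved. The work goes in short steps, Python scripts to look and compute and a shell command to move; the robot and the scene stay as the last step left them, time stands still between calls to the robot, and variables do not carry over. Pictures are saved under pics/ and viewed, and the job is handed in when it is done.

```bash
ls; mkdir -p pics; python3 - <<'E'
from workcell import r
import cv2,json
s=r.read_state()
for k,v in s.items(): print(k,v)
print(r.tcp_to_grasp)
for n in ["scene","top","wrist"]:
    p=r.camera_params(n); print(n,p)
    cv2.imwrite(f"pics/{n}0.png",r.camera(n))
E
```

```text
pics
time_s 0.0
qpos [ 1.10192664e+00  3.59482041e-01  1.51146677e+00  5.79851429e-07
  1.27252035e+00 -1.15113106e-01]
qvel [ 0.0009199  -0.00057844 -0.00086383  0.00101988  0.00095054 -0.00113254]
joint_torque [-1.09828218e-04 -5.27639186e+01 -2.78615570e+01 -1.00704808e-04
  1.30365451e-02  2.41618459e-06]
eef_pos [0.20752995 0.56217235 0.20965425]
tcp_rot [[ 9.38077813e-01 -8.48444692e-04  3.46423580e-01]
 [-3.46424552e-01 -1.67373840e-03  9.38076345e-01]
 [-2.16083447e-04 -9.99998239e-01 -1.86401893e-03]]
wrist_force [ 0.63740496  0.59529858 -0.39960552]
torque [-0.01411033  0.02305412  0.09744707]
finger_gap 0.08590247115629587
0.0187
scene {'fx': 417.9578032577029, 'fy': 417.9578032577029, 'cx': 284.1408916443732, 'cy': 207.2334868527462, 'pose': array([[ 0.38894697,  0.70355482, -0.59475278,  1.08212963],
       [ 0.92123014, -0.30223462,  0.24492705, -0.25206719],
       [-0.00743528, -0.64316782, -0.76568915,  0.73977395],
       [ 0.        ,  0.        ,  0.        ,  1.        ]])}
top {'fx': 545.4706486675053, 'fy': 545.4706486675053, 'cx': 281.69831226239046, 'cy': 210.3152111918227, 'pose': array([[-0.01491987, -0.99908632,  0.04004912,  0.54942823],
       [-0.99972279,  0.01563504,  0.01760388, -0.03649553],
       [-0.01821397, -0.03977537, -0.99904263,  1.298988  ],
       [ 0.        ,  0.        ,  0.        ,  1.        ]])}
wrist {'fx': 325.19226210127806, 'fy': 325.19226210127806, 'cx': 277.06671598326227, 'cy': 210.5504862598301, 'mount': array([[ 3.32915839e-04,  9.48207327e-01,  3.17651938e-01,
        -8.20627408e-02],
       [ 3.53360450e-04, -3.17652047e-01,  9.48207283e-01,
        -1.63375096e-01],
       [ 9.99999882e-01, -2.03427591e-04, -4.40810365e-04,
        -1.46042841e-04],
       [ 0.00000000e+00,  0.00000000e+00,  0.00000000e+00,
         1.00000000e+00]])}
```

View pics/scene0.png

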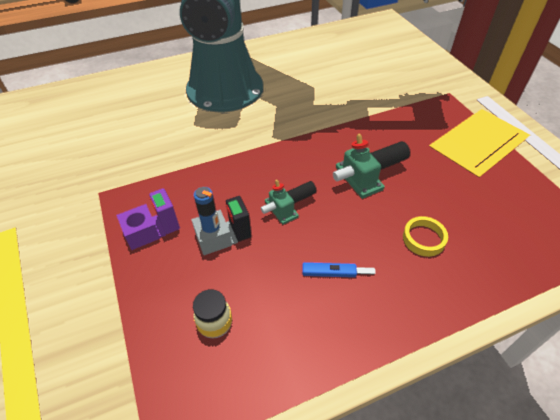

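View pics/top0.png

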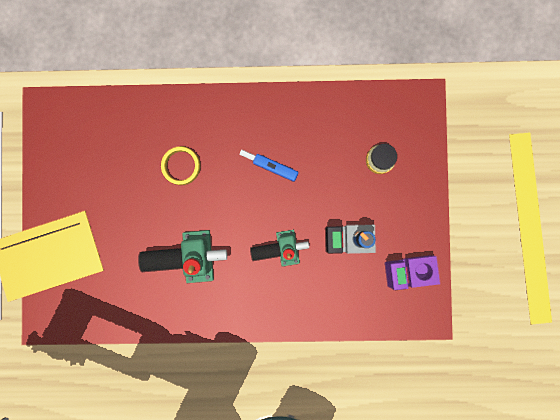

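View pics/wrist0.png

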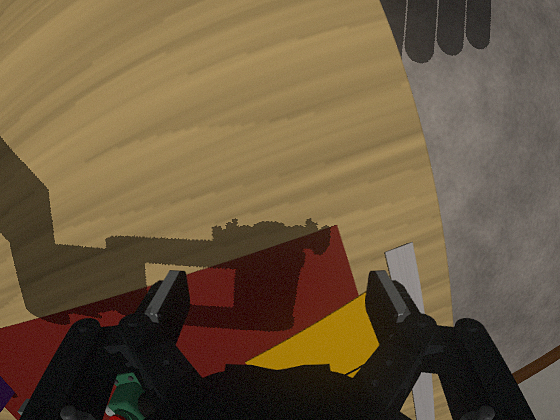

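```bash
cat > h.py <<'E'
import numpy as np, cv2
from workcell import r
def ray(n,u,v,st=None):
    p=r.camera_params(n)
    if n=="wrist":
        st=st or r.read_state()
        x,y=(u-p["cx"]),(v-p["cy"]); rr=np.hypot(x,y); th=rr/p["fx"]
        d=np.array([np.sin(th)*x/max(rr,1e-9),np.sin(th)*y/max(rr,1e-9),np.cos(th)])
        T=np.eye(4);T[:3,:3]=st["tcp_rot"];T[:3,3]=st["eef_pos"]; P=T@p["mount"]
    else:
        d=np.array([(u-p["cx"])/p["fx"],(v-p["cy"])/p["fy"],1]);P=p["pose"]
    return P[:3,3],P[:3,:3]@d/np.linalg.norm(d)
def plane(n,u,v,z,st=None):
    o,d=ray(n,u,v,st); return o+d*(z-o[2])/d[2]
def tri(*rays):
    A=np.zeros((3,3));b=np.zeros(3)
    for o,d in rays:
        M=np.eye(3)-np.outer(d,d);A+=M;b+=M@o
    p=np.linalg.solve(A,b)
    return p,[np.linalg.norm((np.eye(3)-np.outer(d,d))@(p-o)) for o,d in rays]
def proj(n,X,st=None):
    p=r.camera_params(n);X=np.asarray(X,float)
    if n=="wrist":
        st=st or r.read_state()
        T=np.eye(4);T[:3,:3]=st["tcp_rot"];T[:3,3]=st["eef_pos"];P=T@p["mount"]
        c=P[:3,:3].T@(X-P[:3,3]);th=np.arctan2(np.hypot(c[0],c[1]),c[2]);k=p["fx"]*th/np.hypot(c[0],c[1])
        return c[0]*k+p["cx"],c[1]*k+p["cy"]
    P=p["pose"];c=P[:3,:3].T@(X-P[:3,3])
    return c[0]/c[2]*p["fx"]+p["cx"],c[1]/c[2]*p["fy"]+p["cy"]
E
python3 - <<'E'
import cv2,numpy as np
t=cv2.imread('pics/top0.png');s=cv2.imread('pics/scene0.png')
a=cv2.resize(t[205:300,310:450],None,fx=5.7,fy=5.7,interpolation=cv2.INTER_CUBIC);cv2.imwrite('pics/a.png',a)
b=cv2.resize(t[220:290,130:240],None,fx=7,fy=7,interpolation=cv2.INTER_CUBIC);cv2.imwrite('pics/b.png',b)
c=cv2.resize(s[175:265,180:270],None,fx=6.5,fy=6.5,interpolation=cv2.INTER_CUBIC);cv2.imwrite('pics/c.png',c)
d=cv2.resize(s[125:205,325:425],None,fx=7,fy=7,interpolation=cv2.INTER_CUBIC);cv2.imwrite('pics/d.png',d)
E
```

```text
(no output)
```

View pics/a.png

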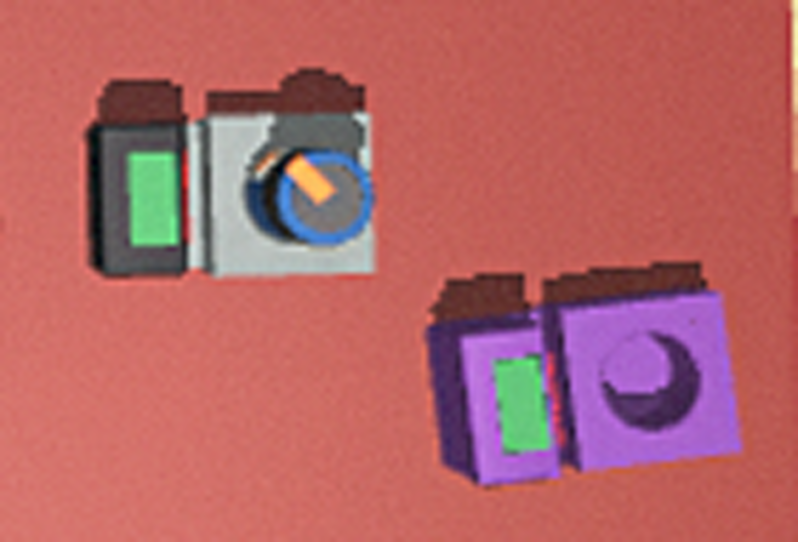

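View pics/b.png

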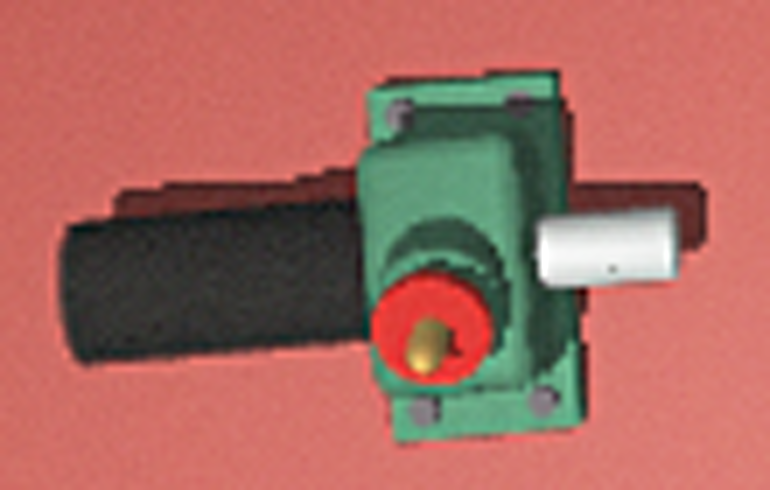

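View pics/c.png

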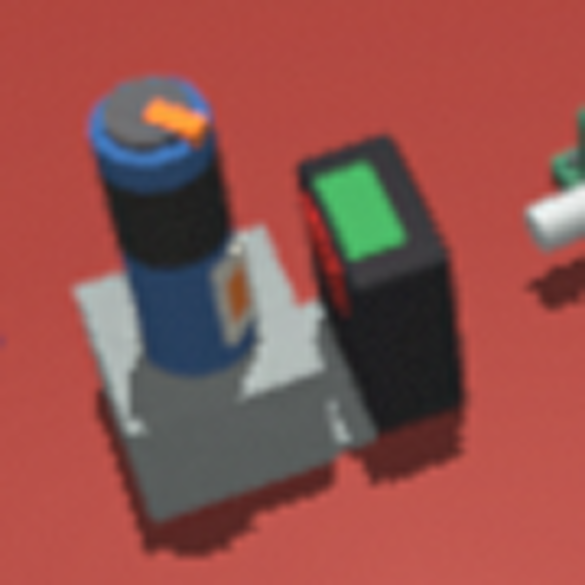

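View pics/d.png

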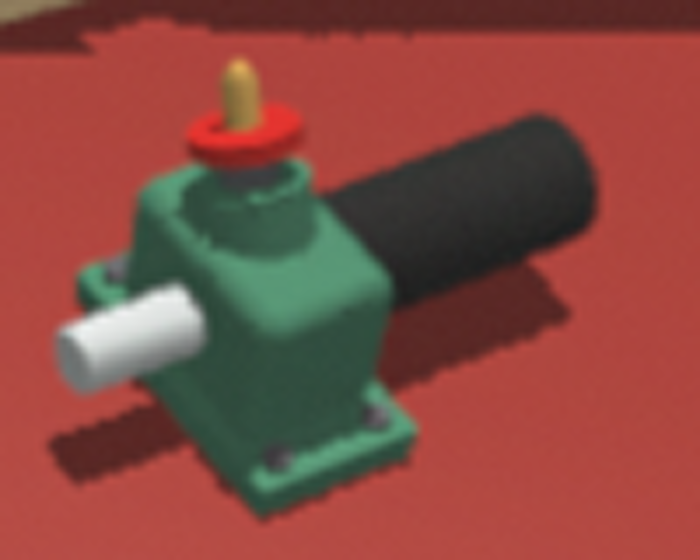

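```bash
python3 - <<'E'
from h import *
np.set_printoptions(precision=4,suppress=True)
A=lambda x,y:(x/5.7+310-.4,y/5.7+205-.4)
B=lambda x,y:(x/7+130-.43,y/7+220-.43)
C=lambda x,y:(x/6.5+180-.42,y/6.5+175-.42)
D=lambda x,y:(x/7+325-.43,y/7+125-.43)
print('holder corners top')
cs=[plane("top",*A(*c),0.05) for c in [(207,112),(370,112),(376,272),(207,273)]]
for c in cs:print(c)
print('reader green',plane("top",*A(154,198),0.08), [plane("top",*A(*c),0.08)[:2] for c in [(130,152),(178,152),(180,245),(132,247)]])
print('tail',plane("top",*A(325,197),0.154),tri(ray("top",*A(325,197)),ray("scene",*C(152,126))))
print('bar', plane("top",*A(325,198),0.154)-plane("top",*A(297,160),0.154))
print('tip',tri(ray("top",*B(421,368)),ray("scene",*D(239,62))))
print('collar',tri(ray("top",*B(433,325)),ray("scene",*D(246,130))))
# foot corners z ~0.01
print('foot',[plane("top",*B(*c),0.012)[:2] for c in [(370,85),(558,75),(582,428),(397,440)]])
print('roller ends',[plane("top",*B(*c),0.07)[:2] for c in [(75,293),(360,270)]], [plane("top",*B(*c),0.055)[:2] for c in [(540,252),(678,243)]])
E
```

```text
holder corners top
[ 0.5653 -0.1607  0.05  ]
[ 0.5644 -0.2259  0.05  ]
[ 0.5004 -0.2269  0.05  ]
[ 0.501  -0.1595  0.05  ]
reader green [ 0.5317 -0.1364  0.08  ] [array([ 0.5498, -0.1274]), array([ 0.5495, -0.1461]), array([ 0.5132, -0.1462]), array([ 0.5127, -0.1275])]
tail [ 0.5322 -0.193   0.154 ] (array([ 0.5323, -0.1928,  0.1496]), [np.float64(0.0007697523228841863), np.float64(0.0007697523228841955)])
bar [-0.0141 -0.01    0.    ]
tip (array([0.4665, 0.1855, 0.1208]), [np.float64(0.0007234699747280077), np.float64(0.0007234699747280363)])
collar (array([0.4783, 0.1848, 0.1016]), [np.float64(0.00025810427423378346), np.float64(0.00025810427423385583)])
foot [array([0.554 , 0.2218]), array([0.5565, 0.1581]), array([0.4377, 0.1511]), array([0.4345, 0.2136])]
roller ends [array([0.4882, 0.3061]), array([0.4943, 0.2139])] [array([0.4987, 0.158 ]), array([0.501 , 0.1129])]
```

```bash
python3 -m handwheel '[[[0.9,0,-0.95,0,0,0],[0.9,0,-0.95,0,0,0],[0.9,0,-0.95,0,0,0],[0.9,0,-0.95,0,0,0],[0.9,0,-0.95,0,0,0],[0.9,0,-0.95,0,0,0],[0.9,0,-0.95,0,0,0],[0.9,0,-0.95,0,0,0]]]' 1 60
```

```text
time_s: 0.82
eef_pos: [0.3112, 0.3181, 0.207]
tcp_rot: [[0.941, -0.002, 0.337], [-0.337, 0.0, 0.941], [-0.002, -1.0, -0.0]]
wrist_force: [1.0, -0.5, 0.4]
finger_gap: 0.0853
```

```bash
python3 -m handwheel '[[[0.88,0,-0.9,0,1,0],[0.94,0,-0.84,0,1,0],[1,0,-0.76,0,1,0],[1,0,-0.64,0,1,0],[1,0,-0.53,0,1,0],[1,0,-0.42,0,1,0],[1,0,-0.32,0,1,0],[1,0,-0.22,0,1,0]]]'
python3 -m handwheel '[[[1,0,-0.1,0,1,0],[1,0,0,0,1,0],[1,0,0.08,0,1,0],[1,0,0.17,0,1,0],[1,0,0.26,0,1,0],[0.9,0,0.36,0,1,0],[0.85,0,0.4,0,1,0],[0.8,0,0.45,0,1,0]]]'
```

```text
time_s: 1.48
eef_pos: [0.4009, 0.0916, 0.2064]
tcp_rot: [[0.478, -0.002, 0.879], [-0.879, -0.0, 0.478], [-0.001, -1.0, -0.002]]
wrist_force: [0.0, 0.4, -0.3]
finger_gap: 0.0855
time_s: 2.15
eef_pos: [0.4771, -0.1014, 0.2053]
tcp_rot: [[-0.237, -0.004, 0.972], [-0.972, 0.0, -0.237], [0.0, -1.0, -0.004]]
wrist_force: [1.1, -0.1, -0.0]
finger_gap: 0.0853
```

```bash
python3 - <<'E'
from h import *
cv2.imwrite('pics/w1.png',r.camera("wrist"))
print(r.read_state()['eef_pos'])
E
```

```text
[ 0.47964502 -0.10548294  0.20563269]
```

View pics/w1.png

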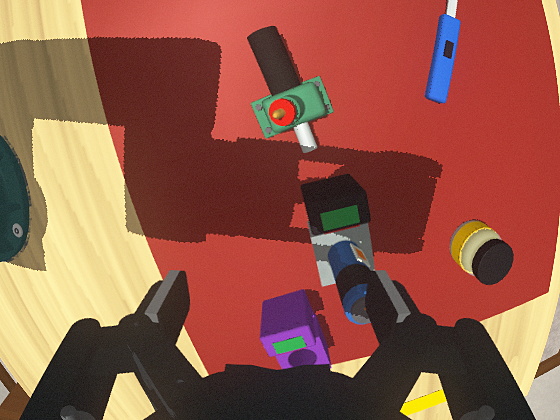

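```bash
python3 -m handwheel '[[[0.4,0,0.42,0,1,0],[0.36,0,0.45,0,1,0],[0.32,0,0.48,0,1,0],[0.28,0,0.5,0,1,0],[0.24,0,0.53,0,1,0],[0.19,0,0.55,0,1,0],[0.12,0,0.57,0,1,0],[0,0,0,0,0,0]]]'
python3 - <<'E'
from h import *
s=r.read_state()
cv2.imwrite('pics/w2.png',r.camera("wrist"))
print(s['eef_pos'],s['tcp_rot'].round(3) if hasattr(s['tcp_rot'],'round') else s['tcp_rot'],proj("wrist",[.5325,-.193,.154],s),s['qpos'])
E
```

```text
time_s: 2.87
eef_pos: [0.5334, -0.1969, 0.2033]
tcp_rot: [[-0.775, -0.005, 0.631], [-0.631, -0.002, -0.775], [0.005, -1.0, -0.002]]
wrist_force: [0.5, -1.3, -0.1]
finger_gap: 0.0855
[ 0.53340753 -0.19693941  0.20326307] [[-0.775 -0.005  0.631]
 [-0.631 -0.002 -0.775]
 [ 0.005 -1.    -0.002]] (np.float64(272.37761806798414), np.float64(221.47405379093453)) [-0.47251597  0.3231134   1.58456882 -0.00400986  1.23793631  0.41629533]
```

View pics/w2.png

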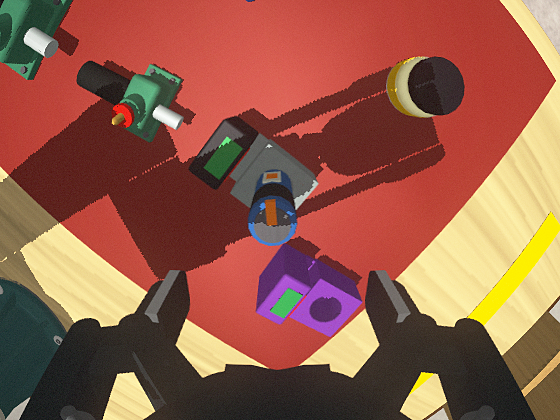

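```bash
python3 - <<'E'
from h import *
s=r.read_state()
im=cv2.imread('pics/w2.png')
st=dict(eef_pos=[ 0.53340753,-0.19693941,0.20326307],tcp_rot=s['tcp_rot'])
hsv=cv2.cvtColor(im,cv2.COLOR_BGR2HSV)
m=cv2.inRange(hsv,(5,120,120),(20,255,255))
n,l,stt,c=cv2.connectedComponentsWithStats(m)
for i in range(1,n):
    if stt[i,4]>15: print(stt[i],c[i])
b=cv2.inRange(hsv,(100,100,60),(125,255,255));
n,l,stt,c=cv2.connectedComponentsWithStats(b)
for i in range(1,n):
    if stt[i,4]>15: print('blue',stt[i],c[i])
cv2.imwrite('pics/w2c.png',cv2.resize(im[150:260,220:330],None,fx=5,fy=5,interpolation=cv2.INTER_CUBIC))
E
```

```text
[112 113  10  12  58] [116.20689655 118.4137931 ]
[266 173  12   6  52] [271.5        175.57692308]
[265 199  12  27 261] [270.55172414 212.1532567 ]
[516 343  13  15  30] [521.86666667 349.3       ]
[509 349  16  21  73] [516.         358.64383562]
[521 351  39  46 389] [541.85089974 374.23393316]
[502 355  20  23 111] [510.8018018  365.05405405]
[525 370   8   9  24] [527.95833333 374.08333333]
blue [266 170  14   2  18] [272.05555556 170.38888889]
blue [266 171  26  22 136] [284.19117647 181.22058824]
blue [255 174  10  18  65] [259.21538462 182.8       ]
blue [248 195  49  51 778] [272.18894602 216.59125964]
```

View pics/w2c.png

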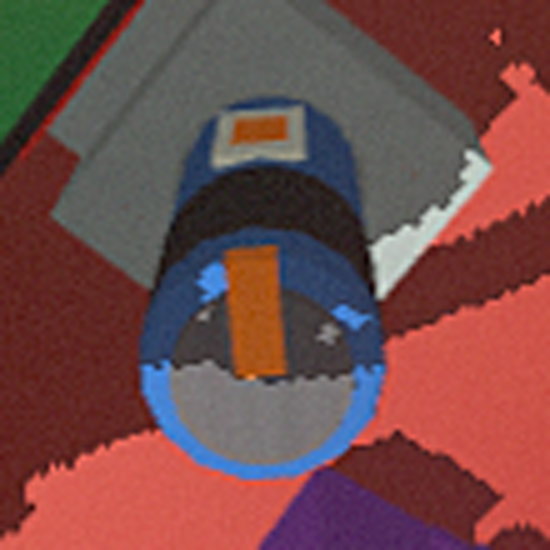

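```bash
python3 - <<'E'
from h import *
s=r.read_state();st=dict(eef_pos=[ 0.53340753,-0.19693941,0.20326307],tcp_rot=s['tcp_rot'])
Q=lambda x,y:(x/5+220-.4,y/5+150-.4)
a=plane("wrist",*Q(260,375),.155,st);b=plane("wrist",*Q(252,248),.155,st)
print(a,b,np.degrees(np.arctan2(*(b-a)[1::-1])))
# tail circle: extremes
print('tail',plane("wrist",*Q(263,355),.154,st), [plane("wrist",*Q(*c),.154,st) for c in [(142,360),(383,360),(262,476),(263,232)]])
# tag centre at z=.077
print('tag',plane("wrist",*Q(259,130),.077,st))
# holder top left edges/corner & reader window edge
for c in [(52,213),(490,170),(155,290)]: print('hold',plane("wrist",*Q(*c),.05,st))
print('reader green corner..',[plane("wrist",*c,.08,st) for c in [(220,137),(243,144),(228,172),(205,172)]])
E
```

```text
[ 0.53056533 -0.19376414  0.155     ] [ 0.54422255 -0.18128397  0.155     ] 42.4215350905817
tail [ 0.53284067 -0.19243295  0.154     ] [array([ 0.52148079, -0.17983155,  0.154     ]), array([ 0.54290083, -0.2058486 ,  0.154     ]), array([ 0.51832961, -0.20402289,  0.154     ]), array([ 0.54668759, -0.1811809 ,  0.154     ])]
tag [ 0.54298377 -0.18149088  0.077     ]
hold [ 0.49797556 -0.16309517  0.05      ]
hold [ 0.56116533 -0.2258605   0.05      ]
hold [ 0.49834656 -0.1895228   0.05      ]
reader green corner.. [array([ 0.54219346, -0.12339164,  0.08      ]), array([ 0.55000178, -0.14345614,  0.08      ]), array([ 0.52137063, -0.14847967,  0.08      ]), array([ 0.50803601, -0.13174877,  0.08      ])]
```

```bash
python3 -m handwheel '[[[-0.07,0.3,-0.15,0,0,0],[0,0.6,0,0,0,0],[0,0.7,0,0,0,0],[0,0.7,0,0,0,0],[0,0.7,0,0,0,0],[0,0.6,0,0,0,0],[0,0.4,0,0,0,0],[0,0,0,0,0,0]]]'
```

```text
time_s: 3.58
eef_pos: [0.5239, -0.1811, 0.0968]
tcp_rot: [[-0.758, -0.011, 0.652], [-0.652, 0.005, -0.758], [0.005, -1.0, -0.011]]
wrist_force: [-0.2, 0.7, -0.7]
finger_gap: 0.0854
```

```bash
python3 -m handwheel '[[[0.05,-0.1,0.3,0,0,0],[0,-0.05,0.25,0,0,0],[0,0,0,0,0,0]]]'
```

```text
time_s: 3.83
eef_pos: [0.5317, -0.1915, 0.1011]
tcp_rot: [[-0.756, -0.012, 0.655], [-0.655, 0.005, -0.756], [0.006, -1.0, -0.012]]
wrist_force: [0.2, -0.3, 0.1]
finger_gap: 0.0853
```

```bash
python3 -m handwheel '[[[0,0,0.04,0,0,0],[0,0,0,0,0,0],[0,0,0,0,0,0],[0,0,0,0,0,0],[0,0,0,0,0,0],[0,0,0,0,0,0],[0,0,0,0,0,0]]]' 0 60
```

```text
time_s: 4.42
eef_pos: [0.5351, -0.1941, 0.1046]
tcp_rot: [[-0.756, -0.006, 0.654], [-0.654, 0.003, -0.756], [0.003, -1.0, -0.006]]
wrist_force: [-0.1, -0.8, -0.5]
finger_gap: 0.0342
```

```bash
python3 -m handwheel '[[[0,0,0,0,-0.6,0],[0,0,0,0,-0.8,0],[0,0,0,0,-0.8,0],[0,0,0,0,-0.8,0],[0,0,0,0,-0.6,0],[0,0,0,0,0,0]]]'
```

```text
time_s: 4.92
eef_pos: [0.5334, -0.193, 0.1046]
tcp_rot: [[-0.505, -0.009, 0.863], [-0.863, 0.004, -0.505], [0.001, -1.0, -0.01]]
wrist_force: [0.5, 0.0, 0.0]
finger_gap: 0.0341
```

```bash
python3 -m handwheel '[[[0,0,0,0,-0.8,0],[0,0,0,0,-1,0],[0,0,0,0,-1,0],[0,0,0,0,-1,0],[0,0,0,0,-1,0],[0,0,0,0,-0.7,0],[0,0,0,0,-0.2,0],[0,0,0,0,0,0]]]'
python3 - <<'E'
from h import *
s=r.read_state();print(s['time_s'],np.degrees(np.arctan2(s['tcp_rot'][1][2],s['tcp_rot'][0][2])))
for n in ["wrist","top","scene"]:
    cv2.imwrite(f'pics/{n}3.png',r.camera(n))
a=cv2.imread('pics/top3.png')[190:290,310:430];b=cv2.imread('pics/scene3.png')[165:265,170:270]
cv2.imwrite('pics/c3.png',np.hstack([cv2.resize(a,None,fx=4,fy=4),cv2.resize(b,None,fx=4,fy=4)])[:, :800])
E
```

```text
time_s: 5.58
eef_pos: [0.532, -0.192, 0.1047]
tcp_rot: [[-0.023, -0.012, 1.0], [-1.0, 0.005, -0.023], [-0.005, -1.0, -0.012]]
wrist_force: [-0.5, -0.5, 0.9]
finger_gap: 0.0344
5.5833 -1.3040115956413978
```

View pics/c3.png

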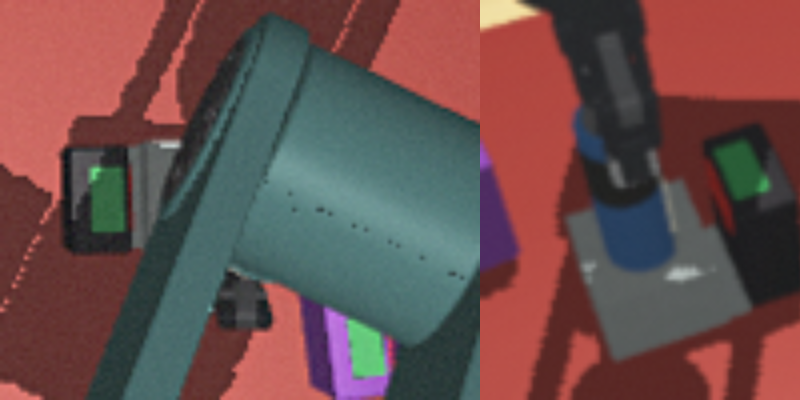

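View pics/wrist3.png

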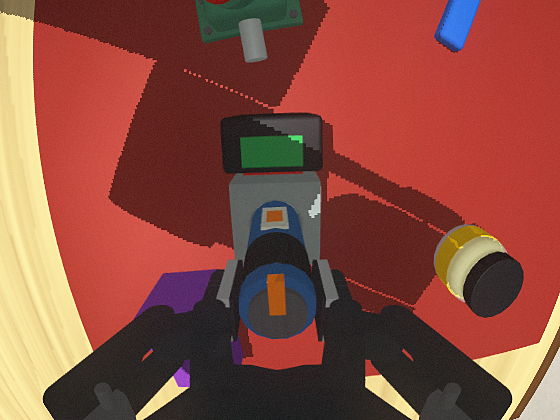

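```bash
python3 -m handwheel '[[[0,0,0,0,0,0],[0,0,0,0,0,0],[0,0,0,0,0,0],[0,0,0,0,0,0],[0,0,0,0,0,0],[0,0,0,0,0,0],[0,0,0,0,0,0],[0,0,0,0,0,0]]]'
python3 -m handwheel '[[[0,0,0,0,0,0],[0,0,0,0,0,0],[0,0,0,0,0,0],[0,0,0,0,0,0]]]' - 90
python3 - <<'E'
from h import *
s=r.read_state();st=dict(s)
im=r.camera("wrist")
m=cv2.inRange(cv2.cvtColor(im,cv2.COLOR_BGR2HSV),(5,120,120),(20,255,255))
n,l,q,c=cv2.connectedComponentsWithStats(m)
for i in range(1,n):
    if q[i,4]>15: print(q[i],c[i])
i=max((i for i in range(1,n) if 250<c[i][0]<300 and 260<c[i][1]<330),key=lambda i:q[i,4])
ys,xs=np.where(l==i)
P=np.array([plane("wrist",x,y,.155,st)[:2] for x,y in zip(xs,ys)])
e,v=np.linalg.eigh(np.cov((P-P.mean(0)).T));d=v[:,1];print(P.mean(0),np.degrees(np.arctan2(d[1],d[0])),e)
E
```

```text
time_s: 6.4
eef_pos: [0.532, -0.1921, 0.1047]
tcp_rot: [[-0.027, -0.012, 1.0], [-1.0, 0.005, -0.027], [-0.005, -1.0, -0.012]]
wrist_force: [-0.4, 0.0, 1.2]
finger_gap: 0.0343
time_s: 6.73
eef_pos: [0.532, -0.1921, 0.1048]
tcp_rot: [[-0.027, -0.012, 1.0], [-1.0, 0.005, -0.027], [-0.005, -1.0, -0.012]]
wrist_force: [-0.2, -0.3, 2.6]
finger_gap: 0.0334
[266 210  17  12 173] [274.09248555 215.60693642]
[267 274  19  42 694] [276.05907781 293.96829971]
[517 329  43  85 232] [540.40517241 372.44396552]
[ 0.53188256 -0.18507793] 91.56958362978828 [4.05340892e-06 3.45914415e-05]
```

```bash
python3 -m handwheel '[[[0,-0.2,0,0,0,0],[0,-0.4,0,0,0,0],[0,-0.6,0,0,0,0],[0,-0.8,0,0,0,0],[0,-0.9,0,0,0,0],[0,-0.9,0,0,0,0],[0,-0.9,0,0,0,0],[0,-0.6,0,0,0,0]]]'
python3 -m handwheel '[[[0,-0.6,0,0,0,0],[0,-0.5,0,0,0,0],[0,-0.3,0,0,0,0],[0,0,0,0,0,0],[0,0,0,0,0,0]]]'
```

```text
time_s: 7.45
eef_pos: [0.5294, -0.1902, 0.2382]
tcp_rot: [[-0.028, -0.023, 0.999], [-1.0, 0.013, -0.027], [-0.012, -1.0, -0.024]]
wrist_force: [-0.2, -0.5, -4.8]
finger_gap: 0.0333
time_s: 7.87
eef_pos: [0.5292, -0.1901, 0.2798]
tcp_rot: [[-0.028, -0.021, 0.999], [-1.0, 0.011, -0.027], [-0.011, -1.0, -0.022]]
wrist_force: [-0.4, 0.5, -6.2]
finger_gap: 0.0334
```

```bash
python3 -m handwheel '[[[-0.4,0,-0.1,0,0,0],[-0.8,0,-0.3,0,0,0],[-1,0,-0.35,0,0,0],[-1,0,-0.35,0,0,0],[-1,0,-0.35,0,0,0],[-1,0,-0.35,0,0,0],[-1,0,-0.35,0,0,0],[-1,0,-0.35,0,0,0]]]'
python3 -m handwheel '[[[-1,0,-0.3,0,0,0],[-1,0,-0.3,0,0,0],[-1,0,-0.3,0,0,0],[-1,0,-0.3,0,0,0],[-0.8,0,-0.2,0,0,0],[-0.6,0,-0.1,0,0,0],[-0.3,0,0,0,0,0],[0,0,0,0,0,0]]]'
```

```text
time_s: 8.53
eef_pos: [0.4635, -0.0009, 0.2742]
tcp_rot: [[-0.036, -0.037, 0.999], [-0.999, 0.016, -0.035], [-0.015, -0.999, -0.037]]
wrist_force: [0.5, 1.1, -5.0]
finger_gap: 0.0336
time_s: 9.2
eef_pos: [0.4137, 0.1578, 0.27]
tcp_rot: [[-0.031, -0.057, 0.998], [-0.999, 0.02, -0.03], [-0.018, -0.998, -0.058]]
wrist_force: [0.2, -0.0, -6.1]
finger_gap: 0.0331
```

```bash
python3 -m handwheel '[[[0,0,0,0.6,0,0],[0,0,0,0.9,0,0],[0,0,0,0.9,0,0],[0,0,0,0.9,0,0],[0,0,0,0.9,0,0],[0,0,0,0.7,0,0],[0,0,0,0.4,0,0],[0,0,0,0,0,0]]]'
python3 - <<'E'
from h import *
s=r.read_state();print(s['qpos'],s['tcp_rot'],s['eef_pos'],s['time_s'])
for n in ["wrist","top","scene"]:
    cv2.imwrite(f'pics/{n}4.png',r.camera(n))
E
```

```text
time_s: 9.87
eef_pos: [0.4082, 0.1507, 0.2625]
tcp_rot: [[-0.034, 0.397, 0.917], [-0.999, -0.005, -0.035], [-0.009, -0.918, 0.397]]
wrist_force: [-0.1, -0.9, -5.8]
finger_gap: 0.0334
[ 0.30847813 -0.14250895  2.04635073 -0.16681695  0.85474928  0.42945581] [[-0.03378626  0.39735973  0.91704075]
 [-0.99938538 -0.00485196 -0.03471767]
 [-0.00934596 -0.9176501   0.39727943]] [0.40822876 0.1506619  0.26252143] 9.8667
```

View pics/wrist4.png

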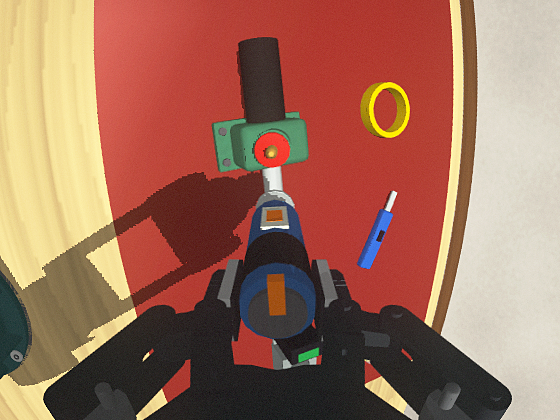

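View pics/scene4.png

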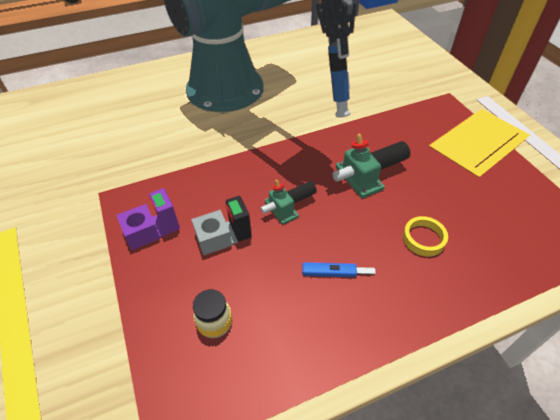

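```bash
python3 - <<'E'
from h import *
w=cv2.imread('pics/wrist4.png')
hsv=cv2.cvtColor(w,cv2.COLOR_BGR2HSV)
cv2.imwrite('pics/w4c.png',cv2.resize(w[115:235,210:330],None,fx=5,fy=5,interpolation=cv2.INTER_CUBIC))
t=cv2.imread('pics/top4.png');cv2.imwrite('pics/t4c.png',cv2.resize(t[220:300,130:240],None,fx=6,fy=6,interpolation=cv2.INTER_CUBIC))
E
```

```text
(no output)
```

View pics/w4c.png

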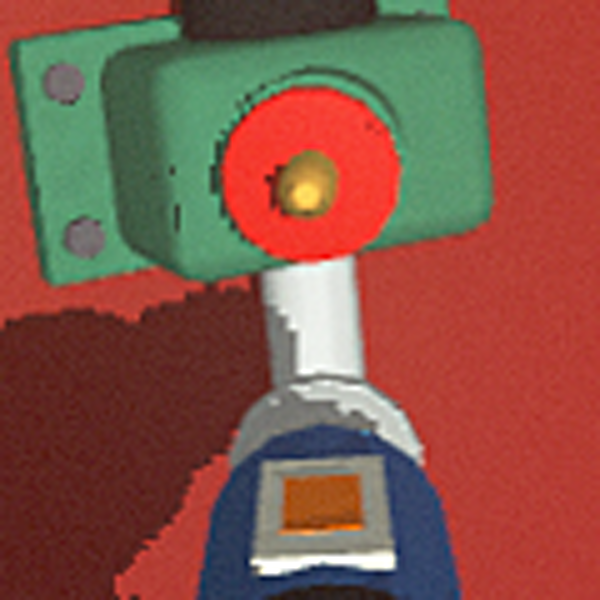

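View pics/t4c.png

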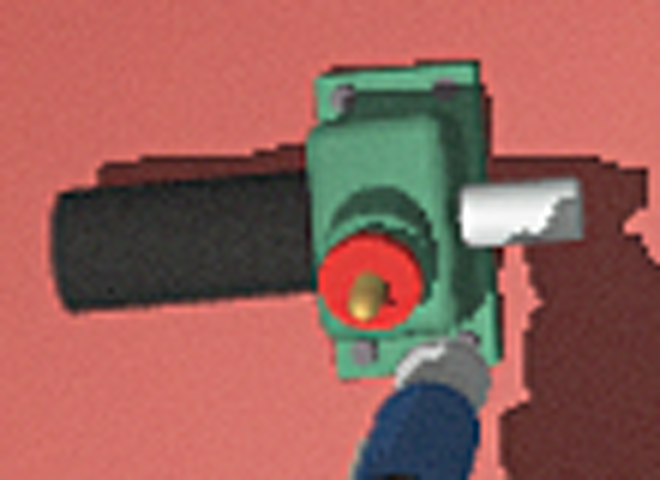

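```bash
python3 - <<'E'
from h import *
np.set_printoptions(precision=4,suppress=True)
R=np.array([[-0.03378626,0.39735973,0.91704075],[-0.99938538,-0.00485196,-0.03471767],[-0.00934596,-0.9176501,0.39727943]]);p=np.array([0.40822876,0.1506619,0.26252143])
st=dict(eef_pos=p,tcp_rot=R)
W=lambda x,y:(x/5+210-.4,y/5+115-.4)
B=lambda x,y:(x/7+130-.43,y/7+220-.43)
D=lambda x,y:(x/7+325-.43,y/7+125-.43)
T=lambda x,y:(x/6+130-.42,y/6+220-.42)
print('collar',tri(ray("wrist",*W(311,174),st),ray("top",*B(433,325)),ray("top",*T(370,282)),ray("scene",*D(246,130))))
print('collar w/s',tri(ray("wrist",*W(311,174),st),ray("scene",*D(246,130))))
print('collar w/t',tri(ray("wrist",*W(311,174),st),ray("top",*B(433,325))))
print('tip',tri(ray("wrist",*W(303,193),st),ray("top",*B(421,368)),ray("scene",*D(239,62))))
def toolplane(u,v,y):
    o,d=ray("wrist",u,v,st);o=R.T@(o-p);d=R.T@d;return o+d*(y-o[1])/d[1]
print('rim front',toolplane(*W(325,378),.1008), 'l/r',toolplane(*W(230,465),.1008),toolplane(*W(423,462),.1008))
for c in [(239,298),(315,298),(277,262),(277,340)]: print('tail',toolplane(*c,-.049))
print('tagframe',toolplane(*W(322,500),.1008-.073))
n=np.array([-.4226*np.cos(np.radians(3.8)),-.4226*np.sin(np.radians(3.8)),.9063]);print(n, 'axis err deg',np.degrees(np.arccos(-n@R[:,1])))
E
```

```text
collar (array([0.4764, 0.1857, 0.0983]), [np.float64(0.0020247377022523942), np.float64(0.0017201418215542148), np.float64(0.00039637572032005184), np.float64(0.0013761439346154528)])
collar w/s (array([0.4749, 0.1862, 0.0984]), [np.float64(0.001148056284801633), np.float64(0.001148056284801737)])
collar w/t (array([0.4771, 0.1853, 0.093 ]), [np.float64(0.0010627105419223066), np.float64(0.0010627105419223771)])
tip (array([0.4653, 0.1856, 0.1192]), [np.float64(0.0015758969849768863), np.float64(0.0009358503697329897), np.float64(0.00149301068402181)])
rim front [-0.011   0.1008 -0.0025] l/r [ 0.0043  0.1008 -0.0188] [0.0038 0.1008 0.0143]
tail [-0.0043 -0.049  -0.0165]
tail [-0.0043 -0.049   0.0155]
tail [-0.0217 -0.049  -0.0005]
tail [ 0.0192 -0.049  -0.0005]
tagframe [-0.0148  0.0278 -0.0023]
[-0.4217 -0.028   0.9063] axis err deg 2.450637921597817
```

```bash
python3 - <<'E'
import cv2
w=cv2.imread('pics/wrist4.png')
cv2.imwrite('pics/w4d.png',cv2.resize(w[225:345,215:335],None,fx=5,fy=5,interpolation=cv2.INTER_CUBIC))
E
```

View pics/w4d.png

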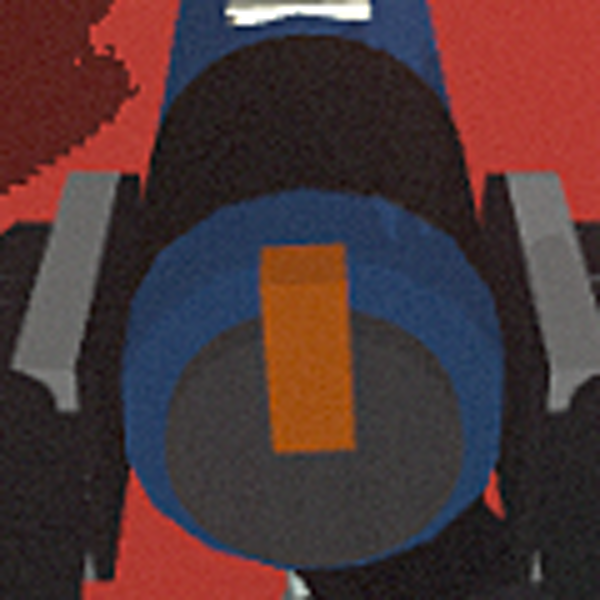

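```bash
python3 -m handwheel '[[[0,0,0,0.35,0,0.45],[0,0,0,0,0,0],[0,0,0,0,0,0]]]'
cat > m.py <<'E'
from h import *
np.set_printoptions(precision=4,suppress=True)
n=np.array([-.4217,-.028,.9063])
tip=np.array([.4664,.1854,.1193])
s=r.read_state();R=np.array(s['tcp_rot']);p=np.array(s['eef_pos']);st=dict(eef_pos=p,tcp_rot=R)
def toolplane(u,v,y):
    o,d=ray("wrist",u,v,st);o=R.T@(o-p);d=R.T@d;return o+d*(y-o[1])/d[1]
tt=R.T@(tip-p)
def info():
    print('t',s['time_s'],'p',p,'F',s['wrist_force'],'want y in tool',R.T@-n,'tip in tool',tt, 'minus mouth',(tt-np.array([.0048,.1008,-.0023]))/.025,'units')
E
python3 -c "
from m import *
info()"
```

```text
time_s: 10.27
eef_pos: [0.4145, 0.1511, 0.2653]
tcp_rot: [[-0.02, 0.427, 0.904], [-0.999, 0.034, -0.038], [-0.047, -0.904, 0.425]]
wrist_force: [-0.2, -0.2, -4.9]
finger_gap: 0.0336
t 10.2667 p [0.4145 0.1511 0.2653] F [-0.226  -0.199  -4.9383] want y in tool [ 0.0061  1.     -0.0052] tip in tool [-0.0285  0.1553 -0.0165] minus mouth [-1.3306  2.1799 -0.5671] units
```

```bash
python3 -m handwheel '[[[-0.4,0.1,-0.15,0,0,0],[-0.45,0.3,-0.2,0,0,0],[-0.35,0.3,-0.15,0,0,0],[-0.1,0.1,-0.05,0,0,0],[0,0,0,0,0,0],[0,0,0,0,0,0]]]'
python3 - <<'E'
from m import *
info()
cv2.imwrite('pics/w5.png',r.camera("wrist"))
w=cv2.imread('pics/w5.png');cv2.imwrite('pics/w5c.png',cv2.resize(w[135:255,210:330],None,fx=5,fy=5,interpolation=cv2.INTER_CUBIC))
cv2.imwrite('pics/s5.png',r.camera("scene"));cv2.imwrite('pics/s5c.png',cv2.resize(cv2.imread('pics/s5.png')[75:205,310:430],None,fx=4.6,fy=4.6,interpolation=cv2.INTER_CUBIC))
E
```

```text
time_s: 10.77
eef_pos: [0.4172, 0.1852, 0.2445]
tcp_rot: [[-0.028, 0.425, 0.905], [-0.999, 0.027, -0.044], [-0.043, -0.905, 0.424]]
wrist_force: [-0.6, 0.8, -5.5]
finger_gap: 0.0334
t 10.7667 p [0.4172 0.1852 0.2445] F [-0.6207  0.7547 -5.536 ] want y in tool [-0.0006  1.     -0.0037] tip in tool [ 0.0038  0.1342 -0.0085] minus mouth [-0.0394  1.3364 -0.2492] units
```

View pics/w5c.png

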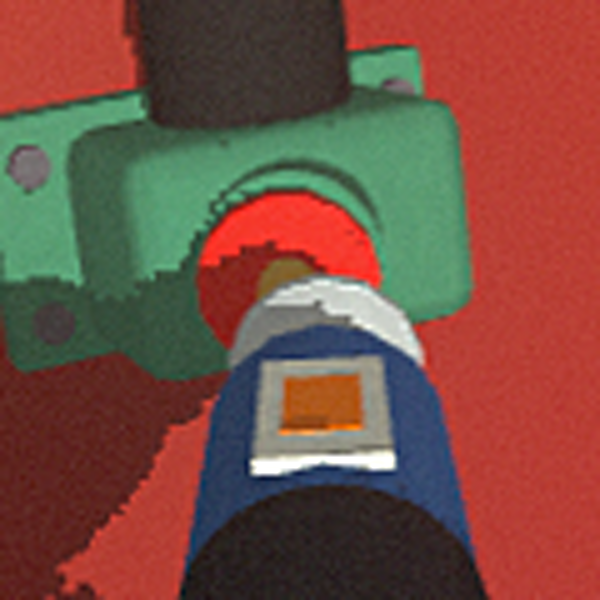

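View pics/s5c.png

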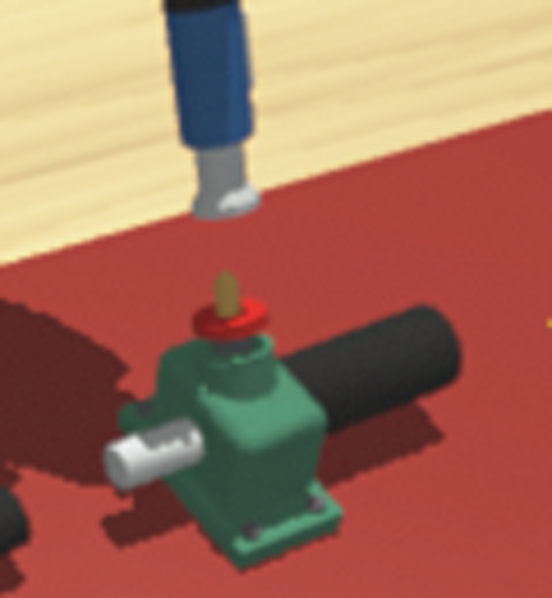

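```bash
python3 - <<'E'
from m import *
W=lambda x,y:(x/5+210-.4,y/5+135-.4)
print('collar front(-x edge) ',toolplane(*W(290,188),tt[1]+.021),'widest',toolplane(*W(198,275),tt[1]+.021),toolplane(*W(381,272),tt[1]+.021))
print('bell front',toolplane(*W(325,278),.1008),toolplane(*W(230,360),.1008),toolplane(*W(423,357),.1008))
print('nip front edge', toolplane(*W(286,258),tt[1]+0.0))
# scene: mouth rim
S=lambda x,y:(x/4.6+310-.4,y/4.6+75-.4)
mw=p+R@np.array([.0048,.1008,-.0023]);print('mouth proj scene',(np.array(proj("scene",mw))-[309.6,74.6])*4.6,'tip proj',(np.array(proj("scene",tip))-[309.6,74.6])*4.6)
E
```

```text
collar front(-x edge)  [-0.0151  0.1554 -0.0098] widest [ 0.0028  0.1554 -0.0287] [0.0023 0.1554 0.0085]
bell front [-0.011   0.1008 -0.0025] [ 0.0034  0.1008 -0.0187] [0.0029 0.1008 0.0143]
nip front edge [-0.006   0.1344 -0.0101]
mouth proj scene [219.5558 210.2549] tip proj [223.7174 272.9068]
```

```bash
python3 -m handwheel '[[[-0.03,0.1,-0.15,0,0,0],[-0.02,0.2,-0.12,0,0,0],[0,0.25,0,0,0,0],[0,0.2,0,0,0,0],[0,0.1,0,0,0,0],[0,0,0,0,0,0],[0,0,0,0,0,0]]]'
python3 - <<'E'
from m import *
info()
cv2.imwrite('pics/w6.png',r.camera("wrist"))
w=cv2.imread('pics/w6.png');cv2.imwrite('pics/w6c.png',cv2.resize(w[135:255,210:330],None,fx=5,fy=5,interpolation=cv2.INTER_CUBIC))
cv2.imwrite('pics/s6.png',r.camera("scene"));cv2.imwrite('pics/s6c.png',cv2.resize(cv2.imread('pics/s6.png')[75:205,310:430],None,fx=4.6,fy=4.6,interpolation=cv2.INTER_CUBIC))
E
```

```text
time_s: 11.45
eef_pos: [0.421, 0.1857, 0.2213]
tcp_rot: [[-0.031, 0.427, 0.904], [-0.999, 0.026, -0.047], [-0.044, -0.904, 0.425]]
wrist_force: [0.7, -0.5, -4.9]
finger_gap: 0.0334
t 11.45 p [0.421  0.1857 0.2213] F [ 0.6527 -0.4907 -4.8592] want y in tool [-0.0015  1.     -0.0055] tip in tool [ 0.0034  0.1115 -0.0023] minus mouth [-0.0572  0.4294  0.0006] units
```

View pics/w6c.png

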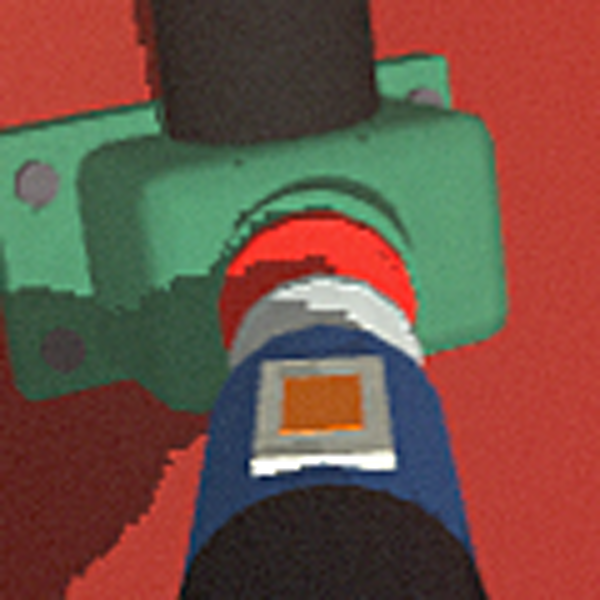

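View pics/s6c.png

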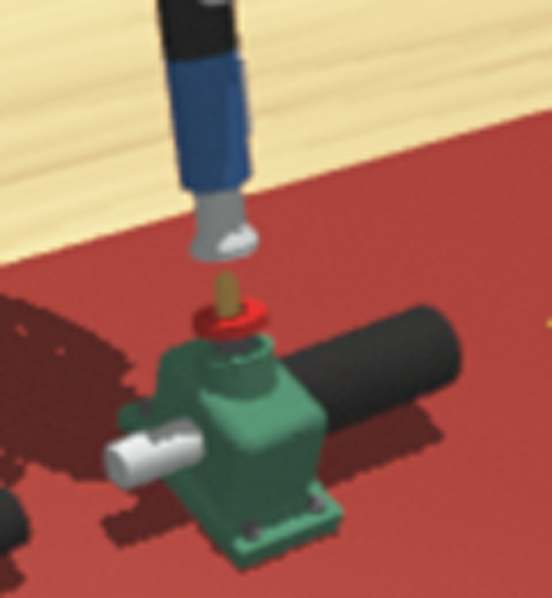

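```bash
python3 -m handwheel '[[[-0.04,0.05,-0.06,0,0,0],[0,0.15,0,0,0,0],[0,0.2,0,0,0,0],[0,0.2,0,0,0,0],[0,0.1,0,0,0,0],[0,0,0,0,0,0],[0,0,0,0,0,0]]]'
python3 - <<'E'
from m import *
info()
cv2.imwrite('pics/w7.png',r.camera("wrist"))
w=cv2.imread('pics/w7.png')
cv2.imwrite('pics/s7.png',r.camera("scene"));q=cv2.imread('pics/s7.png')
cv2.imwrite('pics/c7.png',np.hstack([cv2.resize(w[155:255,220:320],None,fx=4,fy=4,interpolation=cv2.INTER_CUBIC),cv2.resize(q[85:185,320:420],None,fx=4,fy=4,interpolation=cv2.INTER_CUBIC)]))
E
```

```text
time_s: 12.13
eef_pos: [0.4285, 0.1879, 0.2041]
tcp_rot: [[-0.031, 0.428, 0.903], [-0.999, 0.027, -0.047], [-0.045, -0.903, 0.427]]
wrist_force: [-0.5, 0.5, -5.6]
finger_gap: 0.0335
t 12.1333 p [0.4285 0.1879 0.2041] F [-0.4672  0.5164 -5.5748] want y in tool [-0.0005  1.     -0.0074] tip in tool [ 0.0051  0.0927 -0.0018] minus mouth [ 0.0131 -0.3233  0.0184] units
```

View pics/c7.png

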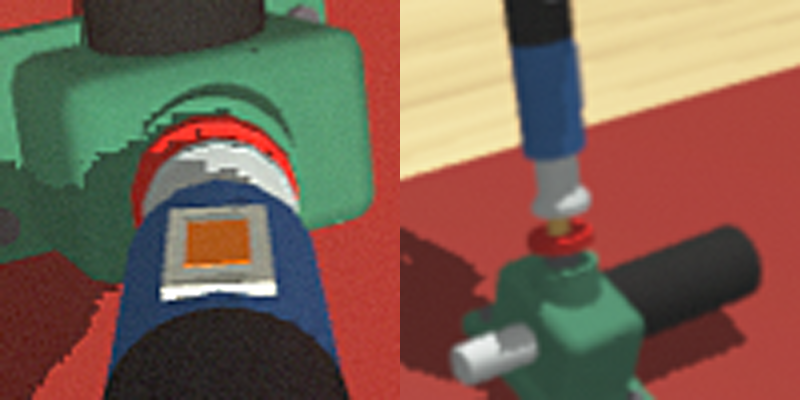

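```bash
python3 -m handwheel '[[[0,0.05,-0.05,0.05,0,0],[0,0.1,0,0,0,0],[0,0.12,0,0,0,0],[0,0.1,0,0,0,0],[0,0.05,0,0,0,0],[0,0,0,0,0,0]]]'
python3 - <<'E'
from m import *
info(); print('axial push',-(np.array(s['wrist_force'])+[0,0,5.3])@R[:,1])
E
```

```text
time_s: 12.73
eef_pos: [0.432, 0.1882, 0.1936]
tcp_rot: [[-0.031, 0.433, 0.901], [-0.999, 0.027, -0.047], [-0.045, -0.901, 0.432]]
wrist_force: [-0.6, -0.2, -5.7]
finger_gap: 0.0332
t 12.7333 p [0.432  0.1882 0.1936] F [-0.6446 -0.217  -5.6966] want y in tool [-0.0005  0.9999 -0.0127] tip in tool [ 0.005   0.0818 -0.0009] minus mouth [ 0.0082 -0.7618  0.0552] units
axial push -0.07225516180078484
```

```bash
python3 - <<'E'
from m import *
w=r.camera("wrist");q=r.camera("scene");t=r.camera("top")
cv2.imwrite('pics/c8.png',np.hstack([cv2.resize(w[165:235,235:305],None,fx=5.7,fy=5.7,interpolation=cv2.INTER_CUBIC),cv2.resize(q[100:170,325:395],None,fx=5.7,fy=5.7,interpolation=cv2.INTER_CUBIC)]))
cv2.imwrite('pics/t8.png',cv2.resize(t[220:300,130:240],None,fx=6,fy=6,interpolation=cv2.INTER_CUBIC))
E
```

```text
(no output)
```

View pics/c8.png

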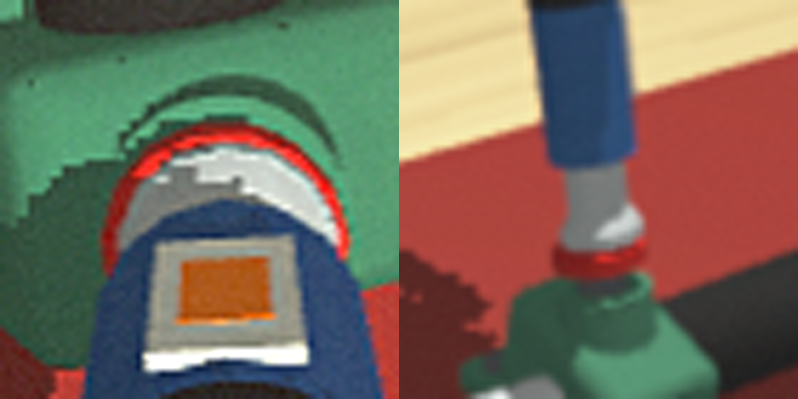

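View pics/t8.png

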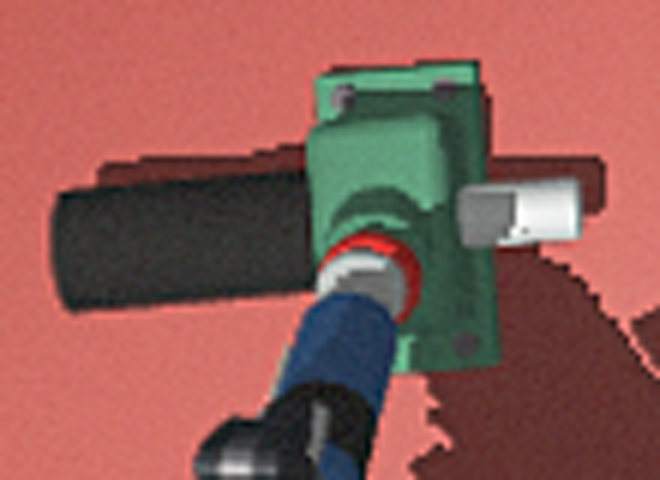

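```bash
python3 -m handwheel '[[[0,0.08,-0.02,-0.05,0,0],[0,0.1,0,0,0,0],[0,0.1,0,0,0,0]]]' - 110
python3 - <<'E'
from m import *
info(); print('axial push',-(np.array(s['wrist_force'])+[0,0,5.3])@R[:,1])
E
```

```text
time_s: 13.13
eef_pos: [0.4346, 0.1885, 0.188]
tcp_rot: [[-0.03, 0.43, 0.902], [-0.999, 0.028, -0.047], [-0.045, -0.902, 0.429]]
wrist_force: [-5.4, -1.1, 2.1]
finger_gap: 0.033
t 13.1333 p [0.4346 0.1885 0.188 ] F [-5.4477 -1.1408  2.0858] want y in tool [-0.      1.     -0.0092] tip in tool [ 0.0052  0.0756 -0.0006] minus mouth [ 0.0174 -1.0086  0.0667] units
axial push 9.039082363582628
```

```bash
python3 -m handwheel '[[[0,0.12,0,0,0,0],[0,0.14,0,0,0,0],[0,0.14,0,0,0,0]]]'
python3 - <<'E'
from m import *
info(); print('axial push',-(np.array(s['wrist_force'])+[0,0,5.3])@R[:,1])
E
```

```text
time_s: 13.38
eef_pos: [0.4389, 0.1891, 0.1818]
tcp_rot: [[-0.031, 0.433, 0.901], [-0.998, 0.028, -0.048], [-0.046, -0.901, 0.431]]
wrist_force: [-70.4, -6.6, 112.8]
finger_gap: 0.0331
t 13.3833 p [0.4389 0.1891 0.1818] F [-70.3702  -6.6177 112.8231] want y in tool [ 0.0011  0.9999 -0.012 ] tip in tool [ 0.0058  0.0682 -0.002 ] minus mouth [ 0.0386 -1.3059  0.0139] units
axial push 137.075815368293
```

```bash
python3 -m handwheel '[[[0,-0.03,0,0,0,0]]]'
python3 - <<'E'
from m import *
info(); print('axial push',-(np.array(s['wrist_force'])+[0,0,5.3])@R[:,1])
E
```

```text
time_s: 13.47
eef_pos: [0.4375, 0.1888, 0.1832]
tcp_rot: [[-0.032, 0.432, 0.901], [-0.998, 0.028, -0.048], [-0.046, -0.901, 0.431]]
wrist_force: [-3.0, -1.5, -5.7]
finger_gap: 0.0328
t 13.4667 p [0.4375 0.1888 0.1832] F [-2.966  -1.4682 -5.7106] want y in tool [ 0.0007  0.9999 -0.0117] tip in tool [ 0.0055  0.07   -0.0014] minus mouth [ 0.0274 -1.2324  0.0379] units
axial push 0.9535070615403634
```

```bash
python3 -m handwheel '[[[0,0.01,0,0,0,0]]]'
python3 - <<'E'
from m import *
info(); print('axial push',-(np.array(s['wrist_force'])+[0,0,5.3])@R[:,1])
w=r.camera("wrist");q=r.camera("scene")
cv2.imwrite('pics/c9.png',np.hstack([cv2.resize(w[165:235,235:305],None,fx=5.7,fy=5.7,interpolation=cv2.INTER_CUBIC),cv2.resize(q[100:170,325:395],None,fx=5.7,fy=5.7,interpolation=cv2.INTER_CUBIC)]))
E
```

```text
time_s: 13.55
eef_pos: [0.4371, 0.1887, 0.1834]
tcp_rot: [[-0.031, 0.432, 0.901], [-0.998, 0.028, -0.048], [-0.046, -0.901, 0.431]]
wrist_force: [-2.0, -1.7, -3.9]
finger_gap: 0.033
t 13.55 p [0.4371 0.1887 0.1834] F [-1.9608 -1.7384 -3.8937] want y in tool [ 0.0007  0.9999 -0.0118] tip in tool [ 0.0053  0.0704 -0.0011] minus mouth [ 0.0215 -1.2177  0.0497] units
axial push 2.1641024444470762
```

View pics/c9.png

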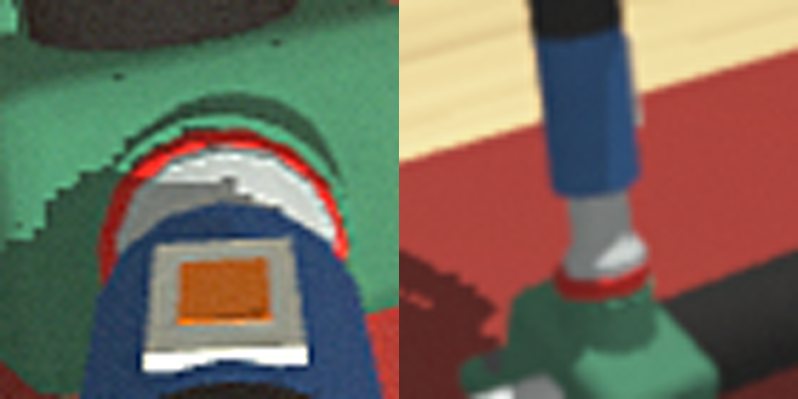

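```bash
python3 -m handwheel '[[[0,0.02,0,0,0,0],[0,0,0,0,0,0],[0,0,0,0,0,0]]]'
python3 - <<'E'
from m import *
info(); print('axial push',-(np.array(s['wrist_force'])+[0,0,5.3])@R[:,1])
E
```

```text
time_s: 13.9
eef_pos: [0.4377, 0.1886, 0.1823]
tcp_rot: [[-0.032, 0.432, 0.901], [-0.998, 0.028, -0.048], [-0.046, -0.901, 0.43]]
wrist_force: [-7.4, -1.5, 7.4]
finger_gap: 0.0328
t 13.9 p [0.4377 0.1886 0.1823] F [-7.4412 -1.4982  7.4429] want y in tool [ 0.0004  0.9999 -0.0114] tip in tool [ 0.0052  0.0691 -0.0011] minus mouth [ 0.0169 -1.2667  0.0465] units
axial push 14.743344168159329
```

```bash
python3 -m handwheel '[[[0,0,0,0,0,0],[0,0,0,0,0,0],[0,0,0,0,0,0],[0,0,0,0,0,0]]]'
python3 - <<'E'
from m import *
info(); print('axial push',-(np.array(s['wrist_force'])+[0,0,5.3])@R[:,1])
E
```

```text
time_s: 14.23
eef_pos: [0.4378, 0.1886, 0.1824]
tcp_rot: [[-0.032, 0.432, 0.901], [-0.998, 0.028, -0.049], [-0.046, -0.902, 0.43]]
wrist_force: [-6.9, -1.7, 3.4]
finger_gap: 0.0333
t 14.2333 p [0.4378 0.1886 0.1824] F [-6.8726 -1.6608  3.3987] want y in tool [ 0.0001  0.9999 -0.0109] tip in tool [ 0.0052  0.0692 -0.0012] minus mouth [ 0.0151 -1.2649  0.0439] units
axial push 10.85509330194974
```

```bash
python3 -m handwheel '[[[0,0.005,0,0,0,0],[0,0,0,0,0,0],[0,0,0,0,0,0],[0,0.005,0,0,0,0],[0,0,0,0,0,0],[0,0,0,0,0,0],[0,0.005,0,0,0,0],[0,0,0,0,0,0]]]'
python3 - <<'E'
from m import *
info(); print('axial push',-(np.array(s['wrist_force'])+[0,0,5.3])@R[:,1])
E
python3 -m handwheel '[[[0,0.005,0,0,0,0],[0,0,0,0,0,0],[0,0,0,0,0,0],[0,0.005,0,0,0,0],[0,0,0,0,0,0],[0,0,0,0,0,0],[0,0.005,0,0,0,0],[0,0,0,0,0,0]]]'
python3 - <<'E'
from m import *
info(); print('axial push',-(np.array(s['wrist_force'])+[0,0,5.3])@R[:,1])
E
```

```text
time_s: 14.9
eef_pos: [0.4378, 0.1886, 0.1824]
tcp_rot: [[-0.033, 0.431, 0.902], [-0.998, 0.027, -0.05], [-0.046, -0.902, 0.429]]
wrist_force: [-5.7, -1.3, 3.4]
finger_gap: 0.033
t 14.9 p [0.4378 0.1886 0.1824] F [-5.7319 -1.2906  3.4147] want y in tool [-0.0004  0.9999 -0.01  ] tip in tool [ 0.0051  0.0692 -0.0012] minus mouth [ 0.014  -1.2651  0.0449] units
axial push 10.365246465507674
time_s: 15.57
eef_pos: [0.4379, 0.1886, 0.1825]
tcp_rot: [[-0.034, 0.43, 0.902], [-0.998, 0.027, -0.05], [-0.046, -0.902, 0.428]]
wrist_force: [-6.6, -1.7, 3.7]
finger_gap: 0.0333
t 15.5667 p [0.4379 0.1886 0.1825] F [-6.6452 -1.6506  3.6643] want y in tool [-0.0008  1.     -0.0092] tip in tool [ 0.0051  0.0692 -0.0012] minus mouth [ 0.0132 -1.2651  0.0438] units
axial push 10.991229116308608
```

```bash
python3 -m handwheel '[[[0,0.005,0,0,0,0],[0,0,0,0,0,0],[0,0,0,0,0,0],[0,0.005,0,0,0,0],[0,0,0,0,0,0],[0,0,0,0,0,0],[0,0.005,0,0,0,0],[0,0,0,0,0,0]]]'
python3 - <<'E'
from m import *
info(); print('axial push',-(np.array(s['wrist_force'])+[0,0,5.3])@R[:,1])
w=r.camera("wrist");q=r.camera("scene");t=r.camera("top")
cv2.imwrite('pics/full10.png',q)
cv2.imwrite('pics/c10.png',np.hstack([cv2.resize(w[165:345,215:335],None,fx=3,fy=3,interpolation=cv2.INTER_CUBIC),cv2.resize(q[50:170,325:425],None,fx=4.0,fy=4.5,interpolation=cv2.INTER_CUBIC)]))
E
```

```text
time_s: 16.23
eef_pos: [0.4379, 0.1886, 0.1825]
tcp_rot: [[-0.034, 0.429, 0.903], [-0.998, 0.026, -0.05], [-0.045, -0.903, 0.428]]
wrist_force: [-6.4, -2.2, 2.9]
finger_gap: 0.0331
t 16.2333 p [0.4379 0.1886 0.1825] F [-6.3983 -2.1875  2.9387] want y in tool [-0.0013  1.     -0.0084] tip in tool [ 0.0051  0.0692 -0.0012] minus mouth [ 0.0121 -1.2649  0.0451] units
axial push 10.241983453160753
```

View pics/c10.png

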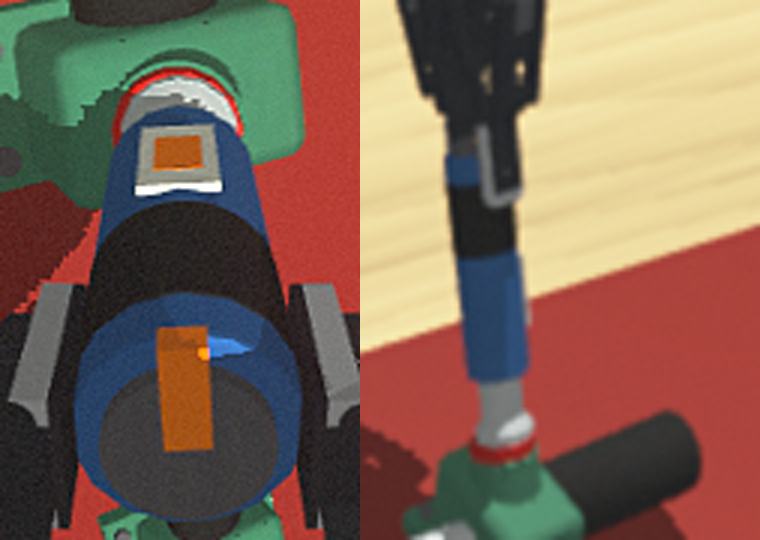

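View pics/full10.png

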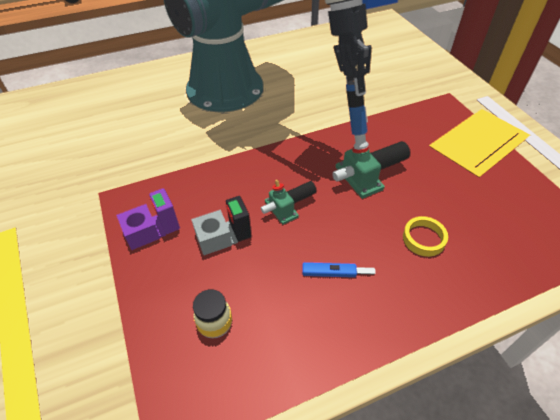

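The gun sits centred on the lowered collar. The push is steady at about 10 N, and the tape, knife and jar haven't moved. One last short hold, then I hand in.

```bash
python3 -m handwheel '[[[0,0,0,0,0,0],[0,0.005,0,0,0,0],[0,0,0,0,0,0],[0,0,0,0,0,0],[0,0.005,0,0,0,0]]]'
python3 -c "
from m import *
info(); print('axial push',-(np.array(s['wrist_force'])+[0,0,5.3])@R[:,1])
print(r.close_job())"
```

```text
time_s: 16.8
eef_pos: [0.438, 0.1886, 0.1825]
tcp_rot: [[-0.034, 0.429, 0.903], [-0.998, 0.026, -0.051], [-0.045, -0.903, 0.427]]
wrist_force: [-8.4, -1.1, 8.5]
finger_gap: 0.0331
t 16.8 p [0.438  0.1886 0.1825] F [-8.3532 -1.1404  8.4986] want y in tool [-0.0015  1.     -0.008 ] tip in tool [ 0.0051  0.0691 -0.0012] minus mouth [ 0.0121 -1.2661  0.0426] units
axial push 16.07223762493469
the job is handed in; nothing more can be done
None
```

The gun's tag faced the reader and the collar is snapped and held down, but the run may be failed: one wrist force reading passed the 120 N limit. I pressed too fast when the collar snapped. At 13.38 s it hit its stop and the wrist force read about 133 N. I backed off within one row, and apart from that the arm showed no trouble. The job gives no verdict on handing in, so I can't tell whether that spike counts as a failure.

**What I did:**
- **Reader:** I gripped the gun by its band and turned it about 48° anticlockwise. The bar on its tail read 91.6° against about 90° for the reader, and I held it there for more than a second.
- **Nipple:** I lifted the gun out, tilted it 25° and centred its mouth over the nipple of the larger bearing, then pressed until the collar snapped.

**Last checks before handing in (16.8 s):**
- **Hold:** After backing off I held a steady push of about 10 N for roughly 2.5 s. It read 16 N just before handing in, still gripping the gun.
- **Fit:** In the wrist and scene pictures the collar is down. The mouth is centred on it to about 1 mm by the wrist camera, and the tool is within 0.5° of the estimated nipple axis.
- **Collar depth:** I had no direct reading of it. The steep rise in force suggests it is at or near its 10 mm stop, slightly past the suggested 7 to 9.5 mm.
- **Other objects:** The tape, knife and jar look unmoved in the last scene picture.

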